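# Hang the measuring scoop back on its rack

## Task

The washed measuring scoop stands on the counter: hang it back on the one free arm of the wooden rack. Feel the eye at the end of its handle onto the slanting arm and slide it along until it meets the board, without forcing it (no more than about 4 kg of push on the arm or rack while you grip it), then let go, so that the scoop hangs at rest with its eye back at the board and its bowl down; leave the sugar shaker, the counter bell, the price card and the card reader standing where they are.

Things in the scene. Friction and masses are not known exactly. Their poses are not given: they have to be found in the camera images.
- scoop_bowl (a point): The loose measuring scoop, plain steel: a straight-sided round cup 58 mm across, 58 mm high, standing upright; a flat handle 16 mm wide, 4 mm thick goes out level from its rim. Point: centre of the cup, 29 mm above the counter. x along the handle towards the eye, z up. About 0.12 kg; can be gripped across the cup's outside, fingers either side of the handle.
- scoop_eye (a point): The round eye at the end of the loose scoop's handle: a collar 26 mm across and 8 mm thick with a 14 mm hole. This point is the middle of the hole, 86 mm along x and 26 mm along z from scoop_bowl; same axes as scoop_bowl, so z is the hole's axis.
- hook: The free arm of the rack: a plain wooden dowel 11 mm thick, sawn flat at its end with no taper, rising from the board's front 40 degrees from vertical. Origin: its root on the board's front face, 250 mm above the counter; z along the dowel to its end, y level along the board, x up and back into the board. A hole in line with it has 1.5 mm of play all round; it jams if over about 16 degrees askew.
- hook_end (a point): Middle of the sawn end of the free arm, 75 mm from its root along the dowel. With the eye in line on the arm (handle along the arm's x, cup downhill) its collar meets the board when the hole's middle is about 20 mm from the root; let go there, the scoop tips down until its cup leans on the board and the hole's middle rests about 15 mm from the root.
- rack: The rack, fixed: upright wooden board 330 mm wide, 16 mm thick, from 115 to 320 mm up, on a foot reaching 75 mm out in front. Origin: on the counter under the middle of the board's front face; x back through the board, y along it. Three equal arms 105 mm apart; two smaller scoops (50 and 42 mm across) hang fixed on the other two, below their arms, up to 70 mm out from the board.
- shaker_mid (a point): Sugar shaker, 44 mm across and 90 mm high, loose; this point is half-way up.
- bell: Brass counter bell, 84 mm across and 61 mm high, loose; origin at the centre of its underside.
- price_card: Price card in a small wooden block, 90 mm wide and 63 mm high, loose; origin at the centre of its underside.
- reader: Card reader lying flat, 155 x 72 x 24 mm, loose; origin at the centre of its underside.

How it is judged:
By the outcome, as a careful person would: the job done as asked, in the order asked, and still so for the second after the job is handed in, with the robot touching nothing.
It also fails if it takes over 48 s, if anything falls off the work surface, if the arm or the gripper's body presses on something with over 40 N, if the wrist force passes 120 N, or if a joint passes its speed limit or range.

## Robot

A 7-joint arm with a two-finger parallel gripper is mounted at the origin on the work surface; the furniture and walls round the work are solid. World frame = base frame: x ahead of the robot, y to its left, z up, the work surface at z = 0. Lengths are in m, angles in rad, forces in N, time in s.
With the tool pointing down it reaches from about 0.425 to 0.925 m from the base axis. Payload 6.8 kg.
Tool frame: the origin (TCP) lies midway between the tips of the shut fingers; the grasp point (between the pads) lies 19 mm behind it; z points along the fingers, y is the line along which they close (so a half turn about z gives the same grasp; the last joint's range is limited). The gripper opens to 85 mm and grips with 20 to 120 N. Pads are 22 mm wide; open, the fingers measure 114 mm over their backs; the gripper's body (76 mm by 85 mm) begins 54 mm behind the grasp point. The pads swing forward as they close: fully open they stand 13 mm farther back than shut.
Start: joints at [-1.436, 0.477, 0.022, 1.555, -0.011, 1.109, -0.083], TCP at [0.162, 0.655, 0.196] pointing down, gripper open.
Joint ranges: [-2.96, 2.96], [-0.34, 2.1], [-1.41, 1.46], [0.24, 2.44], [-1.37, 4.51], [0.17, 1.92], [-2.96, 2.96]. Speed limits (rad/s): [2.39, 2.39, 3.14, 3.14, 3.14, 3.14, 3.14].

## Interface

Orientations are given as a unit quaternion [w, x, y, z].
In Python, from station import * gives the robot as it stands.
- The arm moves only by the shell command python3 -m creep 'ROWS' [FORCE]. ROWS is JSON, a list of rows, each a list of 7 numbers: the gripper command: -1 is shut, 1 is fully open, values between are in proportion, then the shift along the world's x, y, z in mm, then the turn, a rotation vector about the world's x, y, z in rad. A call has 1 to 5 rows; each row shifts and turns the commanded pose from where the row before left it; what a row does not reach is not made up. A row lasts 1/8 s, in which the tool goes at most 62.5 mm and 10.7 degrees, less where a joint would pass 70% of its speed; a pose out of reach is approached as far as the arm can. A call is refused whole if a number of a shift passes 62.5 or a number of a turn 0.188, either way. A call with a gripper value outside its range is refused whole. The fingers move at their own pace and stop on an object; FORCE is the grip in N (left out, the last holds). Time passes only in rows, so rows that do not move let the fingers close. It gives the time, the measured TCP pose, the force, the opening and the grip force at its end, in the units of the state.
- get_obs(): the state, without advancing time (a new reading comes with each control period).
- read_camera(name): name is "side" or "top" or "wrist"; returns (picture, depth): 384x512x3 uint8, red, green, blue; 384x512 float32, m along the optical axis (not along the pixel's ray), 0 where there is no reading.
- camera_params(name): a dict with "intrinsics" (3x3 intrinsics, pixels), "cam_to_world" (4x4, takes a point from camera to world coordinates); the wrist camera has in their place "mount" (4x4, takes a point from camera to tool coordinates, whose origin is the TCP and whose axes are the flange's). Camera axes: x right, y up, looking along -z (the intrinsics and any distortion apply to the point x, -y, -z); pixel columns grow to the right and rows downward; lengths in m; the calibration is good to about 2 mm. A picture is of the moment at which its call begins: read the wrist's pose just before it. camera_params takes no time and is no camera call.
- hand_in(): hands the job in; it is judged then, once.
The state is a dict: "t": time; "q": joint angles; "joint_vel": joint speeds; "joint_torque": joint torques, N m; "eef_pos": TCP position; "tool_rot": TCP orientation; "contact_force": force on the tool from outside, world axes, zero at the start; "torque": the same for the moment, N m; "gripper_width": opening from 0.0 (shut) to 1.0 (fully open); "grasp_force": force on a finger pad.
Only numpy, scipy, OpenCV 4.12 (cv2) and the standard library are available. Lean on these libraries where they do the work, as an engineer would, in place of code of your own. Each camera call takes 0.05 s, during which the arm holds its last target. There are 200 camera calls.

## Working session

There is one attempt and no reset: what is moved stays moved. The work goes in short steps, Python scripts to look and compute and a shell command to move; the robot and the scene stay as the last step left them, time stands still between calls to the robot, and variables do not carry over. Pictures are saved under pics/ and viewed, at most 10 in all, crops included, and the job is handed in when it is done.

```bash
mkdir -p pics
cat > h.py <<'E'
from station import *
import numpy as np, cv2
from scipy.spatial.transform import Rotation as R
def T_tool(o):
    T=np.eye(4);w,x,y,z=o['tool_rot'];T[:3,:3]=R.from_quat([x,y,z,w]).as_matrix();T[:3,3]=o['eef_pos'];return T
def cam(n):
    o=get_obs();p=camera_params(n);im,d=read_camera(n)
    T=p['cam_to_world'] if n!='wrist' else T_tool(o)@np.array(p['mount'])
    return im,d,np.array(p['intrinsics']),np.array(T)
def cloud(d,K,T):
    v,u=np.mgrid[:384,:512]
    P=np.stack([(u-K[0,2])/K[0,0]*d,-(v-K[1,2])/K[1,1]*d,-d],-1)
    return P@T[:3,:3].T+T[:3,3]
E
python3 - <<'E'
from h import *
o=get_obs();print(o)
ims=[]
for n in['side','top','wrist']:
    im,d,K,T=cam(n);np.savez(f'{n}0.npz',im=im,d=d,K=K,T=T);ims.append(im)
    print(n,camera_params(n).keys(),T.round(3).tolist(),K.round(1).tolist(),(d>0).mean())
    cv2.imwrite(f'pics/{n}0.png',im[:,:,::-1])
E
```

```text
{'t': 0.0, 'q': array([-1.43610785,  0.47782531,  0.02234347,  1.5564677 , -0.01150836,
        1.10930574, -0.08310955]), 'joint_vel': array([ 0.00077715,  0.00029861,  0.00167096,  0.00201556,  0.00218037,
       -0.00108114, -0.00014334]), 'joint_torque': array([-4.23626243e-04, -5.96452618e+01,  1.60769664e+00, -2.81183749e+01,
        1.25019587e-02,  9.57153534e-03, -1.38143014e-05]), 'eef_pos': array([0.16213568, 0.65454614, 0.1947021 ]), 'tool_rot': array([-4.63423293e-05,  1.21093847e-01,  9.92640619e-01, -9.37813484e-04]), 'contact_force': array([-0.16766548, -0.64294346,  0.21027853]), 'torque': array([-0.05155356,  0.0248074 , -0.05972544]), 'grasp_force': 0.0, 'gripper_width': 0.9999818183273051}
side dict_keys(['intrinsics', 'cam_to_world']) [[-1.0, 0.001, -0.018, 0.562], [-0.015, -0.55, 0.835, 0.86], [-0.008, 0.835, 0.55, 0.804], [0.0, 0.0, 0.0, 1.0]] [[410.9, 0.0, 257.1], [0.0, 410.9, 192.8], [0.0, 0.0, 1.0]] 0.8299357096354166
top dict_keys(['intrinsics', 'cam_to_world']) [[-0.024, 0.995, -0.099, 0.474], [-1.0, -0.023, 0.004, -0.076], [0.001, 0.099, 0.995, 1.213], [0.0, 0.0, 0.0, 1.0]] [[405.6, 0.0, 252.5], [0.0, 405.6, 191.4], [0.0, 0.0, 1.0]] 0.9962209065755209
wrist dict_keys(['intrinsics', 'mount']) [[0.241, -0.929, -0.281, 0.09], [0.971, 0.23, 0.071, 0.673], [-0.002, -0.289, 0.957, 0.372], [0.0, 0.0, 0.0, 1.0]] [[276.6, 0.0, 258.3], [0.0, 276.6, 195.4], [0.0, 0.0, 1.0]] 0.9960428873697916
```

View pics/side0.png

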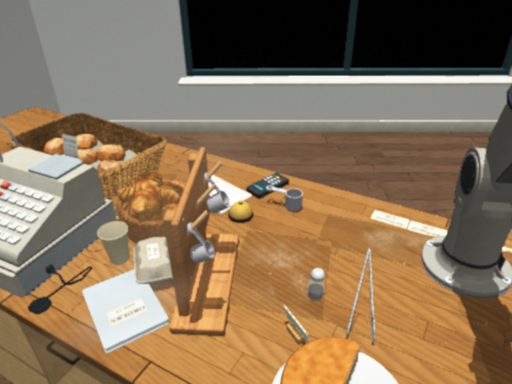

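View pics/top0.png

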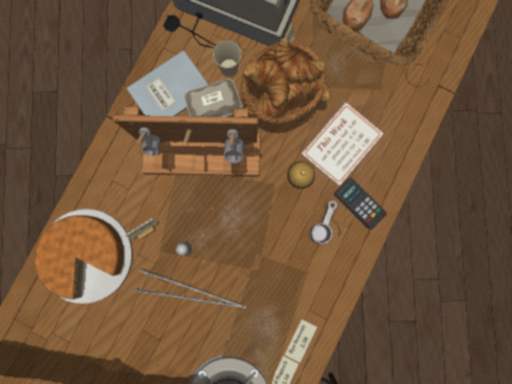

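The side view shows the rack at (200,240), with hung scoops at (215,200) and (202,250). The loose scoop is at (293,200), the bell at (240,210) and the shaker at (317,283). In the top view the scoop cup is at (320,233) with its eye at (333,205). The free arm is the middle one, at (187,137).

Run:
```python
from h import *
print(np.array(camera_params('wrist')['mount']).round(3).tolist())
A=np.load('top0.npz');P=cloud(A['d'],A['K'],A['T'])
for n,(u,v) in dict(cup=(320,233),eye=(333,205),dow=(187,137),dow2=(188,133),bell=(301,174),shaker=(183,248),s1=(148,142),s2=(233,146),reader=(360,203),card=(342,143),tab=(220,220)).items(): print(n,P[v,u].round(3))
m=(P[...,2]>.045)&(P[...,2]<.09);w=np.zeros(m.shape,bool);w[190:250,300:350]=1
q=P[m&w];print('scoop',len(q),q.min(0),q.max(0))
# cup rim circle and eye: fit with mask
mk=(m&w).astype(np.uint8)
vv,uu=np.nonzero(mk);print(uu.min(),uu.max(),vv.min(),vv.max())
t=(P[...,2]>.30)&(P[...,2]<.34);w=np.zeros(m.shape,bool);w[105:150,105:265]=1
q=P[t&w];r=cv2.minAreaRect(q[:,:2].astype(np.float32)*1000);print('board',r,cv2.boxPoints(r),q[:,2].mean())
t=(P[...,2]>.24)&(P[...,2]<.33);w=np.zeros(m.shape,bool);w[125:150,175:200]=1
q=P[t&w];print('dow',len(q),q[::6].round(3).tolist())
s=np.hstack([cv2.resize(A['im'][180:260,280:390],None,fx=4,fy=4,interpolation=2),cv2.resize(A['im'][100:180,130:220],None,fx=4,fy=4,interpolation=2)])
cv2.imwrite('pics/crop1.png',s[:,:,::-1])
B=np.load('side0.npz');Q=cloud(B['d'],B['K'],B['T'])
for p in[(293,192),(275,189),(240,210),(317,272)]:print(p,Q[p[1],p[0]].round(3))
```

```text
[[-0.0, 0.957, 0.289, 0.074], [1.0, 0.0, 0.0, 0.0], [0.0, 0.289, -0.957, -0.177], [0.0, 0.0, 0.0, 1.0]]
cup [ 0.465 -0.278  0.002]
eye [ 0.547 -0.321 -0.003]
dow [0.695 0.069 0.29 ]
dow2 [0.708 0.069 0.277]
bell [ 0.635 -0.221  0.059]
shaker [0.433 0.115 0.085]
s1 [0.698 0.174 0.234]
s2 [ 0.668 -0.038  0.306]
reader [ 0.55  -0.397  0.02 ]
card [ 0.733 -0.354  0.009]
tab [ 0.51   0.019 -0.005]
scoop 234 [ 0.4367273  -0.31823157  0.04553896] [ 0.55512922 -0.24584112  0.06389101]
312 336 201 243
board ((715.47998046875, 70.85355377197266), (328.0252380371094, 87.84751892089844), 87.0509262084961) [[663.1762  -90.68205]
 [750.9074  -95.20166]
 [767.78375 232.38916]
 [680.05255 236.90877]] 0.3157737256503397
dow 214 [[0.724, 0.096, 0.292], [0.722, 0.082, 0.295], [0.722, 0.068, 0.295], [0.721, 0.054, 0.298], [0.721, 0.04, 0.297], [0.723, 0.086, 0.284], [0.722, 0.072, 0.288], [0.722, 0.058, 0.288], [0.721, 0.044, 0.287], [0.723, 0.09, 0.275], [0.722, 0.075, 0.279], [0.722, 0.061, 0.278], [0.721, 0.047, 0.281], [0.723, 0.094, 0.266], [0.723, 0.08, 0.264], [0.723, 0.066, 0.265], [0.721, 0.048, 0.27], [0.724, 0.097, 0.253], [0.722, 0.081, 0.26], [0.722, 0.067, 0.258], [0.722, 0.052, 0.26], [0.724, 0.1, 0.245], [0.723, 0.086, 0.246], [0.719, 0.069, 0.263], [0.722, 0.056, 0.248], [0.715, 0.07, 0.269], [0.721, 0.055, 0.241], [0.709, 0.074, 0.272], [0.705, 0.071, 0.281], [0.702, 0.068, 0.282], [0.7, 0.066, 0.281], [0.692, 0.073, 0.292], [0.688, 0.072, 0.3], [0.685, 0.07, 0.303], [0.683, 0.067, 0.302], [0.68, 0.067, 0.304]]
(293, 192) [ 0.465 -0.305  0.041]
(275, 189) [ 0.527 -0.298  0.058]
(240, 210) [ 0.64  -0.202  0.039]
(317, 272) [0.433 0.124 0.088]
```

View pics/crop1.png

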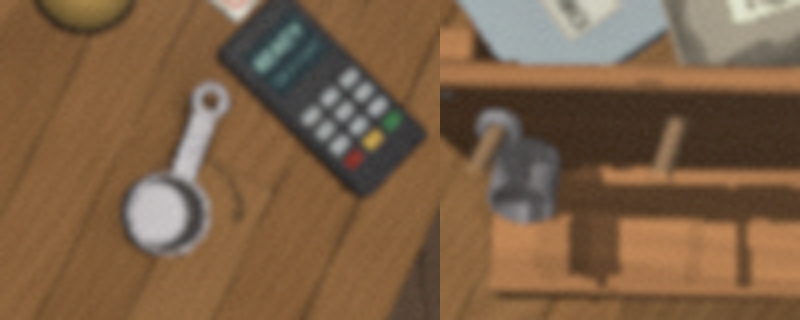

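The crop shows the cup centred at top pixel (321.5,233.2), with its eye at (332.5,205). The reader is close to the eye, and the free dowel runs from about (188,133) down to its end.

```bash
cat >> h.py <<'E'
def ray(u,v,K,T,z):
    d=T[:3,:3]@np.array([(u-K[0,2])/K[0,0],-(v-K[1,2])/K[1,1],-1]);o=T[:3,3]
    return o+d*(z-o[2])/d[2]
E
python3 - <<'E'
from h import *
A=np.load('top0.npz')
c=ray(321.5,233.2,A['K'],A['T'],.058);e=ray(332.5,205,A['K'],A['T'],.057)
print(c,e,np.linalg.norm(e-c),np.degrees(np.arctan2(*(e-c)[1::-1])))
E
python3 -m creep '[[1,50,-55,5,0,0,0],[1,50,-55,0,0,0,0],[1,50,-55,0,0,0,0],[1,50,-55,0,0,0,0],[1,40,-60,0,0,0,0]]'
python3 -m creep '[[1,30,-60,0,0,0,0],[1,20,-60,0,0,0,0],[1,20,-60,0,0,0,0],[1,10,-60,0,0,0,0],[1,0,-62,0,0,0,0]]'
```

```text
[ 0.46444927 -0.27305317  0.058     ] [ 0.54374658 -0.30786303  0.057     ] 0.0866071039893359 -23.700466760594995
t: 0.78
eef_pos: [0.3665, 0.4166, 0.1998]
tool_rot: [0.0, 0.121, 0.993, 0.0]
contact_force: [0.9, 0.6, 0.4]
gripper_width: 0.999
grasp_force: 0.0
t: 1.4
eef_pos: [0.443, 0.1197, 0.2]
tool_rot: [0.0, 0.121, 0.993, 0.0]
contact_force: [0.8, 0.3, -0.3]
gripper_width: 0.996
grasp_force: 0.0
```

```bash
python3 -m creep '[[1,10,-60,0,0,0,0],[1,10,-60,0,0,0,0],[1,0,-60,0,0,0,0],[1,0,-60,0,0,0,-0.08],[1,0,-60,0,0,0,-0.09]]'
python3 -m creep '[[1,0,-50,0,0,0,0],[1,0,-33,0,0,0,0],[1,0,0,0,0,0,0]]'
python3 - <<'E'
from h import *
im,d,K,T=cam('wrist');np.savez('w1.npz',im=im,d=d,K=K,T=T)
cv2.imwrite('pics/w1.png',im[:,:,::-1]);print(get_obs()['eef_pos'])
E
```

```text
t: 2.02
eef_pos: [0.4622, -0.1799, 0.2]
tool_rot: [0.0, 0.206, 0.979, 0.0]
contact_force: [1.1, -0.5, -0.5]
gripper_width: 1.002
grasp_force: 0.0
t: 2.4
eef_pos: [0.4616, -0.264, 0.1999]
tool_rot: [-0.0, 0.207, 0.978, -0.001]
contact_force: [-0.5, -0.2, -0.2]
gripper_width: 1.0
grasp_force: 0.0
[ 0.46195398 -0.26190352  0.19964461]
```

View pics/w1.png

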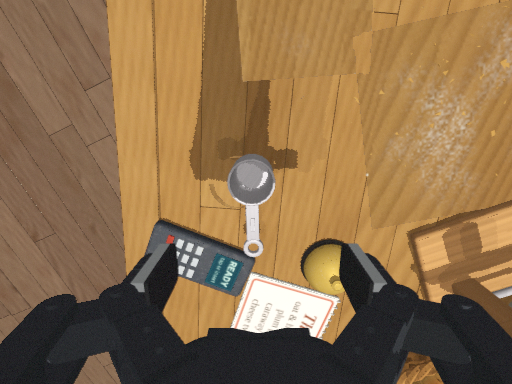

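The wrist view shows the cup rim centred at about (251,180) and the eye at (253.5,247). The reader corner is near the eye, and the bell is to the right at (325,268).

Run:
```python
from h import *
A=np.load('w1.npz');K,T=A['K'],A['T'];g=cv2.cvtColor(A['im'],cv2.COLOR_RGB2HSV)
m=((g[...,1]<60)&(g[...,2]>70)).astype(np.uint8);m[:150]=0;m[262:]=0;m[:,:222]=0;m[:,282:]=0
n,l,st,ce=cv2.connectedComponentsWithStats(m);i=1+st[1:,4].argmax();print(st[i],ce[i])
ys,xs=np.nonzero(l==i)
cup=np.argwhere((l==i)&(np.arange(384)[:,None]<205))[:,::-1].astype(np.int32)
(c,rad)=cv2.minEnclosingCircle(cup);print('cup',c,rad)
eye=np.argwhere((l==i)&(np.arange(384)[:,None]>236))[:,::-1].astype(np.int32)
(e,re)=cv2.minEnclosingCircle(eye);print('eye',e,re)
C=ray(*c,K,T,.058);E=ray(*e,K,T,.058);print(C,E,np.linalg.norm(E-C),np.degrees(np.arctan2(*(E-C)[1::-1])))
print('tool -x ang',np.degrees(np.arctan2(*(-T_tool(get_obs())[:2,0])[::-1])))
P=cloud(A['d'],K,T);
for n,p in dict(bell=(325,268),reader=(250,262),readerc=(163,225)).items():print(n,P[p[1],p[0]].round(3))
b=P[(P[...,2]>.035)&(P[...,2]<.07)&(P[...,0]<.70)&(P[...,0]>.58)];print('bell',b.min(0),b.max(0))
```

```text
[ 227  154   48  104 2608] [251.43443252 192.99079755]
cup (251.0, 179.38999938964844) 25.877737045288086
eye (252.39999389648438, 246.22500610351562) 10.791787147521973
[ 0.46038973 -0.27338997  0.058     ] [ 0.54090609 -0.30794473  0.058     ] 0.08761800218047969 -23.227289924447614
tool -x ang -23.7917354155015
bell [ 0.62  -0.234  0.041]
reader [ 0.58 -0.33  0.02]
readerc [ 0.479 -0.419  0.017]
bell [ 0.60860507 -0.25744609  0.03506708] [ 0.66778741 -0.21098982  0.06154837]
```

```bash
python3 -m creep '[[1,0,-11,-30,0,0,0],[1,0,0,-50,0,0,0],[1,0,0,-50,0,0,0],[1,0,0,-35,0,0,0],[1,0,0,-20,0,0,0]]'
python3 -m creep '[[1,0,0,0,0,0,0],[-0.2,0,0,0,0,0,0],[-1,0,0,0,0,0,0],[-1,0,0,0,0,0,0],[-1,0,0,0,0,0,0]]' 40
python3 -m creep '[[-1,0,0,0,0,0,0],[-1,0,0,0,0,0,0]]' 60
```

```text
t: 3.08
eef_pos: [0.4619, -0.2694, 0.0128]
tool_rot: [-0.002, 0.204, 0.979, 0.001]
contact_force: [-0.3, 0.3, 0.3]
gripper_width: 0.999
grasp_force: 0.0
t: 3.7
eef_pos: [0.4638, -0.2727, 0.0169]
tool_rot: [0.002, 0.205, 0.979, -0.0]
contact_force: [-2.0, 1.4, 8.6]
gripper_width: 0.64
grasp_force: 40.4
t: 3.95
eef_pos: [0.4639, -0.2729, 0.0172]
tool_rot: [0.002, 0.205, 0.979, 0.0]
contact_force: [-2.0, 0.4, 11.9]
gripper_width: 0.623
grasp_force: 60.5
```

```bash
python3 -m creep '[[-1,0,0,20,0,0,0],[-1,0,0,40,0,0,0],[-1,0,0,50,0,0,0],[-1,0,20,50,0,0,0.1],[-1,0,40,40,0,0,0.1]]'
python3 -m creep '[[-1,10,50,10,0,0,0.1],[-1,10,50,0,0,0,0.06],[-1,10,50,0,0,-0.14,0],[-1,0,50,0,0,-0.14,0],[-1,0,50,0,0,-0.14,0]]'
python3 -m creep '[[-1,0,40,0,0,-0.14,0],[-1,0,0,0,0,-0.14,0],[-1,0,0,0,0,0,0]]'
python3 - <<'E'
from h import *
o=get_obs();Tt=T_tool(o);yaw=np.radians(-2.95);rx=np.array([np.cos(yaw),np.sin(yaw),0])
s,c=np.sin(np.radians(40)),np.cos(np.radians(40));hz=-s*rx+[0,0,c];hx=c*rx+[0,0,s];hy=np.cross(hz,hx)
W=np.c_[-hx,hy,-hz];W[:,1]=np.cross(W[:,2],W[:,0])
print(o['eef_pos'],R.from_matrix(W@Tt[:3,:3].T).as_rotvec())
for n in['wrist','top','side']:
    im,d,K,T=cam(n);np.savez(n+'2.npz',im=im,d=d,K=K,T=T,Tt=Tt);cv2.imwrite(f'pics/{n}2.png',im[:,:,::-1])
E
```

```text
t: 4.58
eef_pos: [0.4628, -0.2132, 0.218]
tool_rot: [0.002, 0.106, 0.994, -0.0]
contact_force: [0.9, 0.9, 0.0]
gripper_width: 0.001
grasp_force: 0.0
t: 5.2
eef_pos: [0.4927, 0.0322, 0.2259]
tool_rot: [0.202, 0.026, 0.979, 0.005]
contact_force: [1.4, -1.1, -0.8]
gripper_width: 0.0
grasp_force: 0.0
t: 5.58
eef_pos: [0.4934, 0.0505, 0.2233]
tool_rot: [0.296, 0.031, 0.955, -0.004]
contact_force: [0.4, -1.1, 0.1]
gripper_width: 0.001
grasp_force: 0.0
[0.49344309 0.05052952 0.22328004] [-0.01560576 -0.09745612  0.00878194]
```

View pics/wrist2.png

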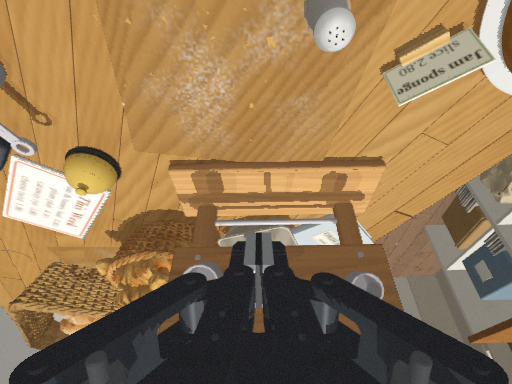

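The wrist view shows the fingers shut and empty, so the scoop slipped out. It is still on the counter, with its eye at about (22,145). I'll locate it again.

Run:
```python
from h import *
A=np.load('top2.npz');a=A['im'][170:270,270:400];B=np.load('side2.npz')['im'][150:240,220:350]
cv2.imwrite('pics/c2.png',np.vstack([cv2.resize(a,(390,300),interpolation=2),cv2.resize(B,(390,270),interpolation=2)])[:,:,::-1])
P=cloud(A['d'],A['K'],A['T']);m=(P[...,2]>.035)&(P[...,2]<.09);m[:185]=0;m[265:]=0;m[:,:295]=0;m[:,350:]=0
q=P[m];print(len(q),q.min(0),q.max(0))
```

```text
254 [ 0.43953602 -0.30077152  0.03546565] [ 0.56203484 -0.23748987  0.06555104]
```

View pics/c2.png

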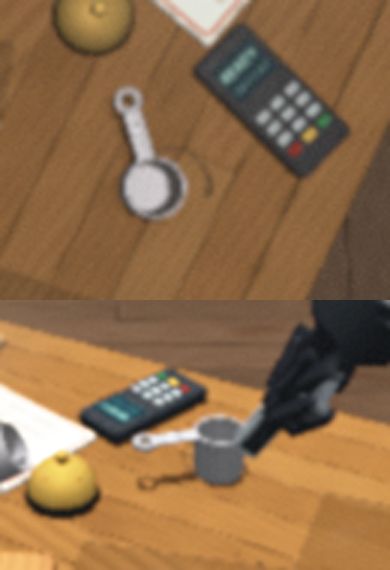

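The top crop shows the scoop still upright in the same spot, with its cup at full-frame pixel (321.3,232.7). It has twisted, so the eye is now at (312.7,203.7). I'll regrip lower and squarer, and check the grip before lifting.

```bash
python3 - <<'E'
from h import *
A=np.load('top2.npz')
c=ray(321.3,232.7,A['K'],A['T'],.058);e=ray(312.7,203.7,A['K'],A['T'],.057)
print(c,e,np.linalg.norm(e-c),np.degrees(np.arctan2(*(e-c)[1::-1])))
o=get_obs();Tt=T_tool(o);a=np.arctan2(*(e-c)[1::-1])
W=np.c_[[-np.cos(a),-np.sin(a),0],[-np.sin(a),np.cos(a),0],[0,0,-1]]
D=R.from_matrix(W@Tt[:3,:3].T);print(D.as_rotvec());print(D.as_euler('xyz'),D.as_euler('ZYX'))
print((c-o['eef_pos'])*1000)
E
python3 -m creep '[[1,0,-50,0,0,0.14,0],[1,0,-50,0,0,0.14,0],[1,0,-50,0,0,0.14,0],[1,0,-50,0,0,0.14,0],[1,-10,-50,0,0,0.04,0]]' 40
```

```text
[ 0.46587108 -0.27254331  0.058     ] [ 0.54878999 -0.25147149  0.057     ] 0.08556031189988958 14.258497360001257
[-0.06803972  0.6000455   0.3064996 ]
[0.03096416 0.60074159 0.32570959] [0.32570959 0.60074159 0.03096416]
[ -30.45082607 -323.35020664 -167.00456327]
t: 6.35
eef_pos: [0.491, -0.1614, 0.2237]
tool_rot: [0.065, 0.032, 0.997, -0.026]
contact_force: [0.6, 0.6, -0.5]
gripper_width: 0.997
grasp_force: 0.0
```

```bash
python3 -m creep '[[1,-10,-50,0,0,0,0.16],[1,-8,-40,0,0,0,0.14],[1,0,-12,0,0,0,0],[1,0,0,0,0,0,0]]'
python3 - <<'E'
from h import *
im,d,K,T=cam('wrist');o=get_obs();Tt=T_tool(o)
g=cv2.cvtColor(im,cv2.COLOR_RGB2HSV);m=((g[...,1]<60)&(g[...,2]>70)).astype(np.uint8);m[:140]=0;m[275:]=0;m[:,:200]=0;m[:,300:]=0
n,l,st,ce=cv2.connectedComponentsWithStats(m)
for i in range(1,n):
    if st[i,4]>50:
        pts=np.argwhere(l==i)[:,::-1].astype(np.int32);print(st[i])
i=1+st[1:,4].argmax();pts=np.argwhere(l==i)[:,::-1].astype(np.int32)
c,r=cv2.minEnclosingCircle(pts[pts[:,1]<st[i,1]+52]);e,r2=cv2.minEnclosingCircle(pts[pts[:,1]>st[i,1]+st[i,3]-21]);print(c,r,e,r2)
C=ray(*c,K,T,.058);E=ray(*e,K,T,.058);a=np.arctan2(*(E-C)[1::-1]);print(C,E,np.linalg.norm(E-C),np.degrees(a))
W=np.c_[[-np.cos(a),-np.sin(a),0],[-np.sin(a),np.cos(a),0],[0,0,-1]]
print(R.from_matrix(W@Tt[:3,:3].T).as_rotvec(),(C-o['eef_pos'])*1000)
E
```

```text
t: 6.85
eef_pos: [0.4726, -0.2515, 0.222]
tool_rot: [0.067, -0.097, 0.993, -0.018]
contact_force: [0.2, 1.1, -0.7]
gripper_width: 1.005
grasp_force: 0.0
[ 224  140   47   79 1809]
[200 221  50  54 305]
[200 230  42  45 981]
(247.9675750732422, 161.54075622558594) 30.812950134277344 (252.54586791992188, 207.89450073242188) 11.043668746948242
[ 0.48298391 -0.27058515  0.058     ] [ 0.5452983  -0.25328629  0.058     ] 0.0646709616091181 15.514985152551558
[0.01619731 0.137176   0.07398428] [  10.35057501  -20.35753917 -163.74283475]
```

```bash
python3 -m creep '[[1,-8,-21,-40,0.016,0.137,0.065],[1,0,0,-50,0,0,0],[1,0,0,-50,0,0,0],[1,0,0,-40,0,0,0],[1,0,0,-20,0,0,0]]'
python3 -m creep '[[0.7,0,0,-12,0,0,0],[0.7,0,0,0,0,0,0]]'
python3 - <<'E'
from h import *
o=get_obs();Tt=T_tool(o);print(Tt.round(3))
ims=[]
for n in['wrist','side']:
    im,d,K,T=cam(n);ims.append(im)
cv2.imwrite('pics/g1.png',np.vstack([cv2.resize(ims[0][120:384,130:390],(520,330)),cv2.resize(ims[1][140:240,230:390],(432,270))[:, :] if 0 else cv2.resize(ims[1][140:240,200:400],(520,260),interpolation=2)])[:,:,::-1])
E
```

```text
t: 7.52
eef_pos: [0.4637, -0.269, 0.0191]
tool_rot: [-0.001, -0.132, 0.991, 0.001]
contact_force: [-0.2, -0.7, 0.6]
gripper_width: 0.998
grasp_force: 0.0
t: 7.78
eef_pos: [0.4641, -0.2708, 0.0091]
tool_rot: [-0.001, -0.131, 0.991, -0.0]
contact_force: [-0.2, -0.5, 0.7]
gripper_width: 0.848
grasp_force: 0.0
[[-0.965 -0.261 -0.001  0.464]
 [-0.261  0.965 -0.001 -0.271]
 [ 0.001 -0.    -1.     0.009]
 [ 0.     0.     0.     1.   ]]
```

View pics/g1.png

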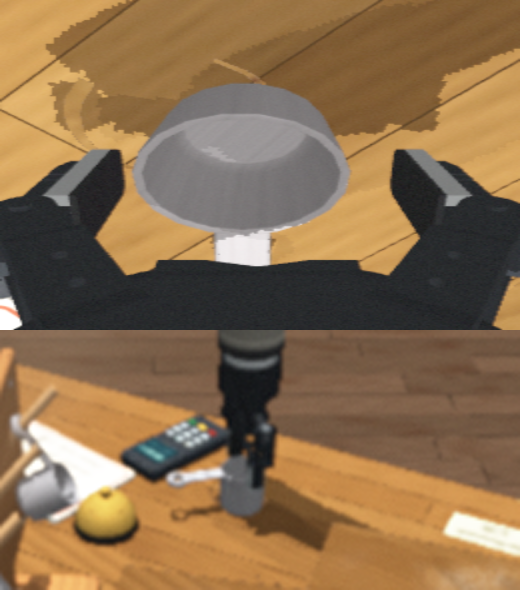

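The wrist view shows the cup between the open fingers, with the handle below. In the side view the near finger may sit a little towards the robot from the cup's middle. I'll check that with the depth.

Run:
```python
from h import *
o=get_obs();Tt=T_tool(o);I=np.linalg.inv(Tt)
for n in['wrist','side']:
    im,d,K,T=cam(n);P=cloud(d,K,T)@I[:3,:3].T+I[:3,3]   # tool frame
    P[d==0]=9
    if n=='wrist':
        for v in (170,190,200,210,220):
            print(v,[(u,*(P[v,u]*1000).round().astype(int)) for u in (160,170,178,185,195,205,255,300,310,325,330,335,345)])
    b=(abs(P[...,0])<.06)&(abs(P[...,1])<.075)&(P[...,2]>-.03)&(P[...,2]<.003)
    for lo in np.arange(-.07,.07,.01):
        s=b&(P[...,1]>lo)&(P[...,1]<lo+.01)
        if s.sum()>4:print(n,round(lo,2),s.sum(),'x',np.percentile(P[s][:,0],[3,97]).round(3),'z',np.percentile(P[s][:,2],[3,97]).round(3),im[s].mean(0).round())
```

```text
170 [(160, np.int64(35), np.int64(-68), np.int64(12)), (170, np.int64(35), np.int64(-61), np.int64(12)), (178, np.int64(35), np.int64(-55), np.int64(11)), (185, np.int64(35), np.int64(-51), np.int64(12)), (195, np.int64(35), np.int64(-44), np.int64(11)), (205, np.int64(35), np.int64(-37), np.int64(12)), (255, np.int64(35), np.int64(-2), np.int64(12)), (300, np.int64(36), np.int64(29), np.int64(10)), (310, np.int64(35), np.int64(36), np.int64(11)), (325, np.int64(35), np.int64(46), np.int64(11)), (330, np.int64(35), np.int64(50), np.int64(12)), (335, np.int64(35), np.int64(53), np.int64(12)), (345, np.int64(36), np.int64(60), np.int64(10))]
190 [(160, np.int64(21), np.int64(-69), np.int64(10)), (170, np.int64(21), np.int64(-62), np.int64(10)), (178, np.int64(21), np.int64(-57), np.int64(11)), (185, np.int64(21), np.int64(-52), np.int64(12)), (195, np.int64(21), np.int64(-45), np.int64(12)), (205, np.int64(21), np.int64(-38), np.int64(11)), (255, np.int64(27), np.int64(-2), np.int64(-10)), (300, np.int64(21), np.int64(30), np.int64(12)), (310, np.int64(21), np.int64(37), np.int64(12)),
[... 2224 characters left out ...]
 0.026] z [-0.029  0.002] [124. 121. 121.]
wrist -0.01 659 x [-0.028  0.027] z [-0.029  0.002] [123. 119. 120.]
wrist 0.0 646 x [-0.027  0.027] z [-0.029  0.002] [121. 118. 118.]
wrist 0.01 672 x [-0.023  0.023] z [-0.029  0.002] [118. 114. 115.]
wrist 0.02 230 x [-0.012  0.014] z [-0.029  0.002] [115. 111. 110.]
side -0.04 10 x [-0.007  0.008] z [-0.029 -0.015] [ 99.  99. 100.]
side -0.03 15 x [-0.013  0.01 ] z [-0.029 -0.017] [ 99.  99. 101.]
side -0.01 10 x [-0.03  -0.027] z [-0.029  0.001] [93. 87. 84.]
side 0.0 15 x [-0.029  0.004] z [-0.026 -0.   ] [90. 89. 90.]
side 0.01 54 x [-0.024  0.021] z [-0.029  0.001] [93. 91. 91.]
side 0.02 51 x [-0.016  0.012] z [-0.029 -0.   ] [94. 94. 96.]
```

Run:
```python
from h import *
o=get_obs();Tt=T_tool(o);I=np.linalg.inv(Tt);print(o['eef_pos'],o['gripper_width'])
for n in['wrist','side']:
    im,d,K,T=cam(n);P=cloud(d,K,T)@I[:3,:3].T+I[:3,3];P[d==0]=9
    for sg in(-1,1):
        b=(abs(P[...,0])<.03)&(P[...,1]*sg>.033)&(P[...,1]*sg<.06)&(P[...,2]>-.09)&(P[...,2]<.004)
        q=P[b]*1000
        if len(q)>5:print(n,sg,len(q),np.percentile(q,[2,25,50,75,98],axis=0).round().tolist())
```

```text
[ 0.46458932 -0.27210291  0.01046379] 0.8487452875540646
wrist -1 2386 [[-9.0, -56.0, -90.0], [3.0, -42.0, -81.0], [7.0, -38.0, -71.0], [11.0, -36.0, -60.0], [13.0, -36.0, -46.0]]
wrist 1 2396 [[-9.0, 36.0, -90.0], [3.0, 37.0, -81.0], [7.0, 38.0, -71.0], [11.0, 42.0, -60.0], [14.0, 56.0, -46.0]]
side -1 61 [[-10.0, -44.0, -89.0], [-7.0, -40.0, -77.0], [-3.0, -38.0, -66.0], [2.0, -36.0, -54.0], [8.0, -34.0, -43.0]]
side 1 66 [[-11.0, 36.0, -88.0], [-8.0, 41.0, -74.0], [-5.0, 45.0, -65.0], [2.0, 48.0, -57.0], [10.0, 51.0, -46.0]]
```

Run:
```python
from h import *
A=np.load('wrist2.npz');I=np.linalg.inv(A['Tt'])
for n in['wrist2','side2','top2']:
    A=np.load(n+'.npz');d=A['d'];P=cloud(d,A['K'],A['T'])@I[:3,:3].T+I[:3,3];P[d==0]=9
    b=(abs(P[...,0])<.02)&(abs(P[...,1])<.03)&(P[...,2]>-.09)&(P[...,2]<.02)
    q=P[b]*1000
    if len(q)>5:print(n,len(q),np.percentile(q,[2,25,50,75,98,100],axis=0).round().tolist())
```

```text
wrist2 4999 [[-7.0, -27.0, -90.0], [8.0, -8.0, -86.0], [12.0, 0.0, -81.0], [13.0, 8.0, -65.0], [14.0, 27.0, -43.0], [15.0, 30.0, -39.0]]
side2 202 [[-16.0, -21.0, -89.0], [-14.0, 3.0, -78.0], [-10.0, 8.0, -63.0], [-3.0, 12.0, -51.0], [5.0, 29.0, -37.0], [8.0, 30.0, -35.0]]
top2 193 [[-16.0, -27.0, -90.0], [-14.0, -8.0, -83.0], [-12.0, 1.0, -73.0], [-9.0, 7.0, -58.0], [4.0, 24.0, -43.0], [8.0, 29.0, -41.0]]
```

Three views agree that the real fingertips end about 37 mm behind the reported TCP. The first grip therefore only caught the rim, so I'll go 36 mm lower and watch the force.

```bash
python3 -m creep '[[0.7,0,-1,-15,0,0,0],[0.7,0,0,-12,0,0,0],[0.7,0,0,-9,0,0,0],[0.7,0,0,0,0,0,0]]'
```

```text
t: 8.57
eef_pos: [0.4628, -0.2727, -0.0276]
tool_rot: [-0.001, -0.131, 0.991, -0.0]
contact_force: [-0.5, -0.5, 0.4]
gripper_width: 0.849
grasp_force: 0.0
```

```bash
python3 -m creep '[[-1,0,0,0,0,0,0],[-1,0,0,0,0,0,0],[-1,0,0,0,0,0,0],[-1,0,0,0,0,0,0]]' 40
python3 -m creep '[[-1,0,0,4,0,0,0],[-1,0,0,8,0,0,0],[-1,0,0,8,0,0,0],[-1,0,0,0,0,0,0]]' 70
```

```text
t: 9.07
eef_pos: [0.4639, -0.2732, -0.0262]
tool_rot: [-0.0, -0.131, 0.991, -0.001]
contact_force: [-1.1, -0.0, 2.8]
gripper_width: 0.674
grasp_force: 43.0
t: 9.57
eef_pos: [0.4643, -0.2732, -0.0057]
tool_rot: [0.0, -0.131, 0.991, -0.001]
contact_force: [0.0, -0.6, -0.5]
gripper_width: 0.664
grasp_force: 74.4
```

```bash
python3 -m creep '[[-1,0,0,40,0,0,0],[-1,0,10,55,0,0,0],[-1,0,30,55,0,0,0],[-1,10,40,50,0,0,-0.1],[-1,10,45,40,0,0,-0.1]]'
python3 -m creep '[[-1,10,50,20,0,0,-0.11],[-1,10,50,0,0,-0.14,0],[-1,10,50,0,0,-0.14,0],[-1,10,40,0,0,-0.14,0],[-1,0,20,0,0,-0.14,0]]'
python3 -m creep '[[-1,0,8,0,0,-0.14,0],[-1,0,0,0,0,0,0],[-1,0,0,0,0,0,0]]'
cat >> h.py <<'E'
yaw=np.radians(-2.95);rx=np.array([np.cos(yaw),np.sin(yaw),0])
s,c=np.sin(np.radians(40)),np.cos(np.radians(40));hz=-s*rx+[0,0,c];hx=c*rx+[0,0,s];hy=np.cross(hz,hx)
W=np.c_[-hx,hy,-hz]
E
python3 - <<'E'
from h import *
o=get_obs();Tt=T_tool(o);print(o['eef_pos'],np.linalg.det(W),R.from_matrix(W@Tt[:3,:3].T).as_rotvec())
for n in['wrist','top','side']:
    im,d,K,T=cam(n);np.savez(n+'3.npz',im=im,d=d,K=K,T=T,Tt=Tt);cv2.imwrite(f'pics/{n}3.png',im[:,:,::-1])
E
```

```text
t: 10.2
eef_pos: [0.4834, -0.1489, 0.2335]
tool_rot: [0.0, -0.029, 1.0, -0.001]
contact_force: [0.1, 1.6, -1.0]
gripper_width: 0.667
grasp_force: 75.1
t: 10.82
eef_pos: [0.5234, 0.0596, 0.2517]
tool_rot: [0.269, 0.022, 0.963, 0.005]
contact_force: [0.1, -1.6, -1.5]
gripper_width: 0.667
grasp_force: 75.1
t: 11.2
eef_pos: [0.5258, 0.0579, 0.2516]
tool_rot: [0.314, 0.027, 0.949, -0.0]
contact_force: [-0.5, -0.3, -1.5]
gripper_width: 0.671
grasp_force: 75.1
[0.52575537 0.0578532  0.25160475] 0.9999999999999999 [-0.02003262 -0.05885435  0.00020603]
```

View pics/wrist3.png

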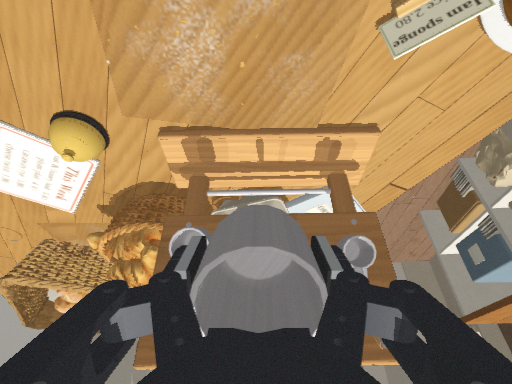

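The wrist view shows the cup held square between the pads; the eye is hidden behind it. I'll locate the eye and the dowel with the top and side depth.

```bash
cat > eye.py <<'E'
from h import *
def run(tag,extra=True):
    for n in['top','side']:
        A=np.load(n+tag+'.npz');I=np.linalg.inv(A['Tt']);d=A['d']
        Q=cloud(d,A['K'],A['T']);P=(Q@I[:3,:3].T+I[:3,3])*1000;P[d==0]=9e3
        b=(P[...,0]<-35)&(P[...,0]>-115)&(abs(P[...,1])<22)&(P[...,2]>-100)&(P[...,2]<-60)
        q=P[b];print(n,len(q))
        if len(q)<5: continue
        e=q[q[:,0]<-73];h=q[(q[:,0]>-70)]
        print(' tool frame eye x',q[:,0].min().round(1),'y',np.percentile(e[:,1],[3,97]).round(1),'zmed',np.median(e[:,2]).round(1),'handle y',np.percentile(h[:,1],[3,97]).round(1),'z',np.median(h[:,2]).round(1))
        g=Q.reshape(-1,3);r=(g-[.722,.0705,.25])*1000;c=np.c_[r@hx,r@hy,r@hz]
        k=(np.abs(c[:,0])<14)&(np.abs(c[:,1])<16)&(c[:,2]>25)&(c[:,2]<95)
        for lo in range(25,95,10):
            z=c[k&(c[:,2]>=lo)&(c[:,2]<lo+10)]
            if len(z)>3:print('  dowel',lo,len(z),z.mean(0).round(1),'x',np.percentile(z[:,0],[5,95]).round(1),'y',np.percentile(z[:,1],[5,95]).round(1),z[:,2].max().round(1))
if __name__=='__main__':
    import sys;run(sys.argv[1])
E
python3 eye.py 3
```

```text
top 229
 tool frame eye x -103.9 y [-10.8  11.8] zmed -84.0 handle y [-6.6  8.3] z -84.1
  dowel 25 8 [ 5.5 -1.2 30.2] x [4.4 6.5] y [-4.5  2.6] 34.8
  dowel 35 12 [ 4.1 -2.8 40.3] x [1.  6.2] y [-6.1  1.8] 42.6
  dowel 45 7 [ 4.3 -1.9 49.6] x [1.6 5.5] y [-4.9  1.7] 53.7
  dowel 55 11 [ 4.4 -2.5 59.5] x [1.5 6.5] y [-6.2  2.2] 64.2
  dowel 65 10 [ 4.8 -2.2 70.4] x [1.9 6.8] y [-5.8  2.1] 74.2
side 146
 tool frame eye x -102.8 y [-11.9  11.8] zmed -83.4 handle y [-7.9  8.3] z -84.0
  dowel 25 18 [ 1.6  0.9 30.4] x [-3.6  5.6] y [-2.9  3.6] 34.7
  dowel 35 20 [ 1.2  0.5 40.7] x [-4.2  5. ] y [-3.   3.4] 44.9
  dowel 45 17 [ 1.5  0.9 51. ] x [-4.3  5.6] y [-2.  4.] 54.6
  dowel 55 17 [ 1.4  0.5 60.3] x [-3.2  5. ] y [-2.7  3.3] 64.9
  dowel 65 17 [ 1.7  0.5 70.5] x [-2.8  5.3] y [-1.7  3.8] 74.8
```

```bash
cat > go.py <<'E'
from h import *
import sys
root=np.array([.722,.0705,.25])+.0008*hx-.002*hy
ev=np.array([-.089,0,-.081])
o=get_obs();Tt=T_tool(o);eye=Tt[:3,:3]@ev+Tt[:3,3]
r=(eye-root)*1000;print('eye in hook x,y,s',(r@hx).round(1),(r@hy).round(1),(r@hz).round(1),'rot',R.from_matrix(W@Tt[:3,:3].T).as_rotvec().round(4))
S=float(sys.argv[1]);t=root+hz*S/1000
print('shift to s',((t-W@ev-Tt[:3,3])*1000).round(1),'F hook',np.array([hx,hy,hz])@o['contact_force'],'hz',hz.round(3),hx.round(3),hy.round(3))
E
python3 -m creep '[[-1,0,0,0,-0.02,-0.059,0],[-1,0,0,0,0,0,0]]'
python3 go.py 110
```

```text
t: 11.6
eef_pos: [0.5248, 0.0582, 0.2505]
tool_rot: [0.342, 0.023, 0.939, -0.009]
contact_force: [0.7, -0.2, -1.8]
gripper_width: 0.668
grasp_force: 75.1
eye in hook x,y,s -61.8 -20.2 207.5 rot [ 0.0014 -0.0004 -0.0014]
shift to s [111.   14.7 -35. ] F hook [-0.62908414 -0.11775495 -1.85450041] hz [-0.642  0.033  0.766] [ 0.765 -0.039  0.643] [0.051 0.999 0.   ]
```

```bash
python3 -m creep '[[-1,30,5,0,0,0,0],[-1,40,9,-10,0,0,0],[-1,30,1,-15,0,0,0],[-1,11,0,-10,0,0,0],[-1,0,0,0,0,0,0]]'
python3 -m creep '[[-1,0,0,0,0,0,0]]'
python3 - <<'E'
from h import *
o=get_obs();Tt=T_tool(o)
for n in['top','side']:
    im,d,K,T=cam(n);np.savez(n+'4.npz',im=im,d=d,K=K,T=T,Tt=Tt)
a=cv2.resize(np.load('top4.npz')['im'][90:200,120:260],(560,440),interpolation=2)
b=cv2.resize(np.load('side4.npz')['im'][150:290,150:290],(240,240))
cv2.imwrite('pics/c4.png',cv2.resize(np.load('side4.npz')['im'][140:260,160:280],(600,600),interpolation=2)[:,:,::-1])
E
python3 eye.py 4;python3 go.py 82
```

```text
t: 12.22
eef_pos: [0.6371, 0.0728, 0.2157]
tool_rot: [0.342, 0.024, 0.939, -0.01]
contact_force: [0.2, 0.2, -0.8]
gripper_width: 0.67
grasp_force: 75.1
t: 12.35
eef_pos: [0.6363, 0.0733, 0.2167]
tool_rot: [0.343, 0.024, 0.939, -0.009]
contact_force: [0.3, 0.4, -0.5]
gripper_width: 0.672
grasp_force: 75.1
top 209
 tool frame eye x -103.5 y [-10.8  11. ] zmed -84.5 handle y [-6.6  8.7] z -84.1
  dowel 25 9 [ 4.5 -1.9 29.1] x [2.8 5.8] y [-5.6  2.6] 34.4
  dowel 35 11 [ 4.2 -2.4 39.6] x [0.9 6.5] y [-6.1  2. ] 42.2
  dowel 45 9 [ 5.  -2.3 50.7] x [2.6 6.7] y [-5.3  1.5] 54.0
  dowel 55 10 [ 4.3 -2.1 59.5] x [0.7 6.3] y [-6.   2.6] 63.2
  dowel 65 10 [ 4.2 -3.  70.2] x [1.4 5.9] y [-6.4  2.3] 74.6
side 162
 tool frame eye x -102.6 y [-10.4  12. ] zmed -83.7 handle y [-8.2  7.4] z -84.3
  dowel 25 20 [ 1.7  0.2 30.1] x [-3.3  5.9] y [-3.1  2.6] 34.6
  dowel 35 17 [ 0.9  0.7 40.5] x [-3.7  5.5] y [-2.9  2.9] 44.6
  dowel 45 18 [ 1.7  0.6 50.1] x [-4.1  5.8] y [-2.2  2.4] 54.9
  dowel 55 17 [ 1.1  0.9 60.4] x [-3.1  5.1] y [-1.6  3.5] 64.5
  dowel 65 18 [ 1.6 -0.  70.4] x [-3.   5.4] y [-3.6  1.9] 74.7
eye in hook x,y,s 1.0 0.6 111.1 rot [-0.0003  0.0021 -0.001 ]
shift to s [ 17.6  -1.6 -22.9] F hook [-0.22435246 -0.3700378  -1.03712262] hz [-0.642  0.033  0.766] [ 0.765 -0.039  0.643] [0.051 0.999 0.   ]
```

View pics/c4.png

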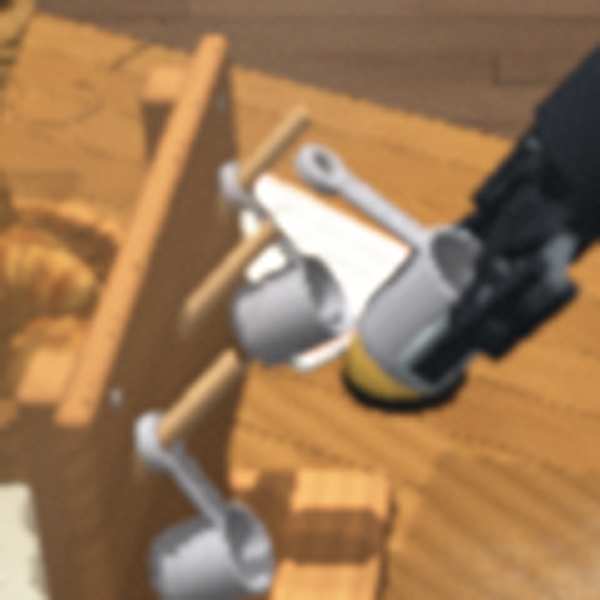

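The side crop shows the collar at crop (322,163), in line with the free dowel's axis, which ends at (270,225). I'll advance and feel for contact.

```bash
python3 -m creep '[[-1,6,-1,-7,0,0,0],[-1,6,-1,-8,0,0,0],[-1,5,0,-7,0,0,0],[-1,0,0,0,0,0,0],[-1,0,0,0,0,0,0]]'
python3 go.py 82
python3 -m creep '[[-1,1.3,0,-1.5,0,0,0],[-1,1.3,0,-1.5,0,0,0],[-1,1.3,0,-1.5,0,0,0],[-1,0,0,0,0,0,0]]'
python3 go.py 72
```

```text
t: 13.08
eef_pos: [0.6532, 0.0715, 0.1943]
tool_rot: [0.343, 0.024, 0.939, -0.009]
contact_force: [0.0, 0.4, -1.0]
gripper_width: 0.671
grasp_force: 75.1
eye in hook x,y,s -0.4 -0.6 82.6 rot [ 0.0001  0.0015 -0.0009]
shift to s [ 0.6  0.6 -0.2] F hook [-0.63939868  0.37994476 -0.74238667] hz [-0.642  0.033  0.766] [ 0.765 -0.039  0.643] [0.051 0.999 0.   ]
t: 13.58
eef_pos: [0.6572, 0.0714, 0.1895]
tool_rot: [0.342, 0.024, 0.939, -0.009]
contact_force: [-0.5, 0.1, -1.5]
gripper_width: 0.671
grasp_force: 75.1
eye in hook x,y,s -0.4 -0.4 76.4 rot [ 0.0003  0.0012 -0.0009]
shift to s [ 3.   0.2 -3.1] F hook [-1.35051723  0.07660382 -0.85333187] hz [-0.642  0.033  0.766] [ 0.765 -0.039  0.643] [0.051 0.999 0.   ]
```

```bash
python3 -m creep '[[-1,1.5,0,-1.5,0,0,0],[-1,1.3,0,-1.5,0,0,0],[-1,0,0,0,0,0,0]]'
python3 -m creep '[[-1,1.3,0,-1.5,0,0,0],[-1,1.3,0,-1.5,0,0,0],[-1,0,0,0,0,0,0]]'
python3 go.py 60
python3 - <<'E'
from h import *
o=get_obs();Tt=T_tool(o)
for n in['top','side']:
    im,d,K,T=cam(n);np.savez(n+'5.npz',im=im,d=d,K=K,T=T,Tt=Tt)
a=cv2.resize(np.load('top5.npz')['im'][100:180,150:230],(400,400),interpolation=2)
b=cv2.resize(np.load('side5.npz')['im'][150:230,180:260],(400,400),interpolation=2)
cv2.imwrite('pics/c5.png',np.hstack([a,b])[:,:,::-1])
E
```

```text
t: 13.95
eef_pos: [0.66, 0.0715, 0.1865]
tool_rot: [0.342, 0.024, 0.939, -0.009]
contact_force: [-0.7, 0.4, -0.9]
gripper_width: 0.671
grasp_force: 75.1
t: 14.32
eef_pos: [0.6626, 0.0714, 0.1835]
tool_rot: [0.342, 0.024, 0.939, -0.009]
contact_force: [-1.1, -0.0, -1.0]
gripper_width: 0.668
grasp_force: 75.1
eye in hook x,y,s -0.2 -0.1 68.3 rot [ 0.0003  0.0012 -0.0009]
shift to s [ 5.3 -0.2 -6.3] F hook [-1.48143939 -0.09323567 -0.05541611] hz [-0.642  0.033  0.766] [ 0.765 -0.039  0.643] [0.051 0.999 0.   ]
```

View pics/c5.png

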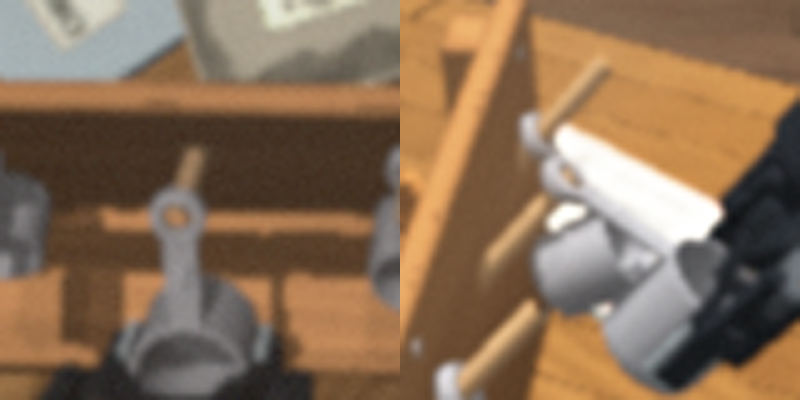

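Both views show the sawn dowel end inside the eye's hole, top at (177,212) and side at (565,178). The eye is on the arm with almost no force, so I'll slide it down.

```bash
python3 -m creep '[[-1,2.6,-0.1,-3.1,0,0,0],[-1,2.6,-0.1,-3.1,0,0,0],[-1,2.6,-0.1,-3.1,0,0,0],[-1,0,0,0,0,0,0]]'
python3 go.py 52
python3 -m creep '[[-1,2.6,-0.1,-3.1,0,0,0],[-1,2.6,-0.1,-3.1,0,0,0],[-1,2.6,-0.1,-3.1,0,0,0],[-1,0,0,0,0,0,0]]'
python3 go.py 40
```

```text
t: 14.92
eef_pos: [0.6704, 0.071, 0.1739]
tool_rot: [0.342, 0.024, 0.939, -0.009]
contact_force: [0.3, 0.4, -1.5]
gripper_width: 0.67
grasp_force: 75.1
eye in hook x,y,s -0.3 -0.1 55.9 rot [ 0.0005  0.0008 -0.0008]
shift to s [ 2.7  0.  -2.8] F hook [-0.72005169  0.44140364 -1.29399961] hz [-0.642  0.033  0.766] [ 0.765 -0.039  0.643] [0.051 0.999 0.   ]
t: 15.42
eef_pos: [0.6782, 0.0708, 0.1646]
tool_rot: [0.342, 0.024, 0.939, -0.009]
contact_force: [0.3, 0.4, -1.3]
gripper_width: 0.667
grasp_force: 75.1
eye in hook x,y,s -0.3 0.1 43.8 rot [ 0.0004  0.0009 -0.0009]
shift to s [ 2.6 -0.2 -2.7] F hook [-0.60959823  0.39358259 -1.14265931] hz [-0.642  0.033  0.766] [ 0.765 -0.039  0.643] [0.051 0.999 0.   ]
```

```bash
python3 -m creep '[[-1,2.6,-0.1,-3.1,0,0,0],[-1,2.6,-0.1,-3.1,0,0,0],[-1,2.6,-0.1,-3.1,0,0,0],[-1,0,0,0,0,0,0]]'
python3 -m creep '[[-1,2,-0.1,-2.3,0,0,0],[-1,1.3,0,-1.5,0,0,0],[-1,0,0,0,0,0,0]]'
python3 go.py 24
```

```text
t: 15.92
eef_pos: [0.686, 0.0705, 0.1554]
tool_rot: [0.342, 0.024, 0.939, -0.009]
contact_force: [-0.8, 0.4, -0.7]
gripper_width: 0.67
grasp_force: 75.1
t: 16.3
eef_pos: [0.6893, 0.0705, 0.1518]
tool_rot: [0.343, 0.024, 0.939, -0.009]
contact_force: [-0.2, 0.5, -0.8]
gripper_width: 0.667
grasp_force: 75.1
eye in hook x,y,s -0.0 0.4 26.9 rot [ 0.0002  0.0013 -0.001 ]
shift to s [ 1.7 -0.4 -2.2] F hook [-0.70018009  0.51917585 -0.49279971] hz [-0.642  0.033  0.766] [ 0.765 -0.039  0.643] [0.051 0.999 0.   ]
```

Now 1 mm at a time until it meets the board.

```bash
for i in 1 2 3; do :; done
python3 -m creep '[[-1,1,0,-1.1,0,0,0],[-1,1,0,-1.1,0,0,0],[-1,0,0,0,0,0,0]]'
python3 -m creep '[[-1,0.7,0,-0.8,0,0,0],[-1,0.7,0,-0.8,0,0,0],[-1,0,0,0,0,0,0]]'
python3 -m creep '[[-1,0.7,0,-0.8,0,0,0],[-1,0,0,0,0,0,0]]'
python3 go.py 20
```

```text
t: 16.68
eef_pos: [0.6912, 0.0705, 0.1496]
tool_rot: [0.342, 0.024, 0.939, -0.009]
contact_force: [-0.3, -0.6, -1.4]
gripper_width: 0.669
grasp_force: 75.1
t: 17.05
eef_pos: [0.6926, 0.0705, 0.148]
tool_rot: [0.343, 0.024, 0.939, -0.009]
contact_force: [0.2, 0.3, -0.8]
gripper_width: 0.671
grasp_force: 75.1
t: 17.3
eef_pos: [0.6934, 0.0705, 0.1473]
tool_rot: [0.343, 0.024, 0.939, -0.009]
contact_force: [-1.0, 0.0, -1.3]
gripper_width: 0.672
grasp_force: 75.1
eye in hook x,y,s 0.2 0.5 20.8 rot [ 0.0002  0.0014 -0.0009]
shift to s [ 0.2 -0.5 -0.7] F hook [-1.58235929 -0.04299799 -0.32056827] hz [-0.642  0.033  0.766] [ 0.765 -0.039  0.643] [0.051 0.999 0.   ]
```

```bash
python3 -m creep '[[-1,0.6,0,-0.8,0,0,0],[-1,0,0,0,0,0,0]]'
python3 -m creep '[[-1,0.6,0,-0.8,0,0,0],[-1,0,0,0,0,0,0]]'
python3 -m creep '[[-1,0.6,0,-0.8,0,0,0],[-1,0,0,0,0,0,0]]'
python3 go.py 20
```

```text
t: 17.55
eef_pos: [0.694, 0.0705, 0.1465]
tool_rot: [0.343, 0.024, 0.939, -0.009]
contact_force: [0.4, -0.3, -0.5]
gripper_width: 0.667
grasp_force: 75.1
t: 17.8
eef_pos: [0.6945, 0.0705, 0.1457]
tool_rot: [0.343, 0.024, 0.939, -0.009]
contact_force: [-0.4, 0.5, -0.5]
gripper_width: 0.669
grasp_force: 75.2
t: 18.05
eef_pos: [0.695, 0.0705, 0.1449]
tool_rot: [0.343, 0.024, 0.939, -0.009]
contact_force: [-2.0, -0.2, 0.2]
gripper_width: 0.666
grasp_force: 75.3
eye in hook x,y,s -0.1 0.7 17.9 rot [ 0.0002  0.0013 -0.001 ]
shift to s [-1.5 -0.6  1.7] F hook [-1.3789465  -0.34861672  1.44826586] hz [-0.642  0.033  0.766] [ 0.765 -0.039  0.643] [0.051 0.999 0.   ]
```

```bash
python3 -m creep '[[-1,0.6,0,-0.8,0,0,0],[-1,0,0,0,0,0,0]]'
python3 -m creep '[[-1,0.6,0,-0.8,0,0,0],[-1,0,0,0,0,0,0]]'
python3 go.py 20
```

```text
t: 18.3
eef_pos: [0.6956, 0.0705, 0.1441]
tool_rot: [0.343, 0.024, 0.939, -0.009]
contact_force: [-5.1, -0.6, 1.8]
gripper_width: 0.671
grasp_force: 75.4
t: 18.55
eef_pos: [0.6962, 0.0705, 0.1433]
tool_rot: [0.343, 0.024, 0.939, -0.009]
contact_force: [-6.5, -0.1, 2.4]
gripper_width: 0.668
grasp_force: 75.6
eye in hook x,y,s -0.3 0.7 16.0 rot [ 0.0001  0.0013 -0.001 ]
shift to s [-2.6 -0.6  3.3] F hook [-3.47167955 -0.45512434  5.99124089] hz [-0.642  0.033  0.766] [ 0.765 -0.039  0.643] [0.051 0.999 0.   ]
```

The board is met at about 6 N. I'll ease back slightly, let go and withdraw along the arm's line.

```bash
python3 -m creep '[[-1,-0.5,0,0.6,0,0,0],[-1,0,0,0,0,0,0]]' 20
python3 -m creep '[[0.42,0,0,0,0,0,0],[0.5,0,0,0,0,0,0],[0.65,0,0,0,0,0,0],[0.65,0,0,0,0,0,0]]'
python3 -m creep '[[0.65,-4,0,5,0,0,0],[0.65,-10,0,12,0,0,0],[0.65,-20,1,24,0,0,0],[0.65,-26,1,31,0,0,0],[0.65,-30,1,36,0,0,0]]'
python3 - <<'E'
from h import *
o=get_obs();Tt=T_tool(o);root=np.array([.722,.0705,.25])+.0008*hx-.002*hy
L=[]
for n in['top','side']:
    im,d,K,T=cam(n);np.savez(n+'6.npz',im=im,d=d,K=K,T=T,Tt=Tt)
    Q=cloud(d,K,T);c=np.c_[((Q.reshape(-1,3)-root)*1000)@rx,((Q.reshape(-1,3)-root)*1000)@hy,Q.reshape(-1,3)[:,2]*1000]
    k=(abs(c[:,1])<38)&(c[:,0]>-110)&(c[:,0]<-6)&(c[:,2]>105)&(c[:,2]<262);q=c[k]
    for z in range(110,262,15):
        t=q[(q[:,2]>=z)&(q[:,2]<z+15)]
        if len(t)>3:print(n,z,len(t),'x',np.percentile(t[:,0],[3,97]).round(),'y',np.percentile(t[:,1],[3,97]).round())
E
```

```text
t: 18.8
eef_pos: [0.6956, 0.0705, 0.1438]
tool_rot: [0.342, 0.024, 0.939, -0.009]
contact_force: [-5.7, -0.9, 0.6]
gripper_width: 0.672
grasp_force: 75.5
t: 19.3
eef_pos: [0.696, 0.0705, 0.144]
tool_rot: [0.343, 0.024, 0.939, -0.009]
contact_force: [0.4, -0.3, 0.2]
gripper_width: 0.826
grasp_force: 0.0
t: 19.92
eef_pos: [0.6047, 0.0735, 0.2524]
tool_rot: [0.342, 0.024, 0.939, -0.009]
contact_force: [0.2, 0.6, 0.3]
gripper_width: 0.823
grasp_force: 0.0
top 140 60 x [-53. -34.] y [-11.  18.]
top 155 119 x [-75. -42.] y [-16.  23.]
top 170 102 x [-74.  -8.] y [-27.  27.]
top 185 115 x [-62.  -9.] y [-27.  28.]
top 200 86 x [-54. -30.] y [-23.  25.]
top 215 33 x [-45. -33.] y [-6.  9.]
top 230 29 x [-36. -25.] y [-6.  5.]
top 245 21 x [-24. -14.] y [-8. 11.]
side 140 5 x [-45. -33.] y [15. 18.]
side 155 109 x [-73. -19.] y [-25.  26.]
side 170 208 x [-74. -11.] y [-29.  28.]
side 185 190 x [-61.  -9.] y [-28.  28.]
side 200 90 x [-52. -26.] y [-21.  23.]
side 215 30 x [-44. -34.] y [-8.  8.]
side 230 30 x [-36. -24.] y [-7.  8.]
side 245 36 x [-24. -11.] y [-8. 12.]
```

```bash
python3 -m creep '[[0.65,-35,0,36,0,0,0],[0.65,-35,0,20,0,0,0],[0.65,0,0,0,0,0,0],[0.65,0,0,0,0,0,0],[0.65,0,0,0,0,0,0]]'
python3 -m creep '[[0.65,0,0,0,0,0,0],[0.65,0,0,0,0,0,0],[0.65,0,0,0,0,0,0],[0.65,0,0,0,0,0,0]]'
python3 - <<'E'
from h import *
A=np.load('side0.npz');B=np.load('side6.npz');im,d,K,T=cam('side')
g=cv2.absdiff(B['im'],im).max(2);print('rack diff',(g[150:300,170:240]>40).sum())
for n,(x0,x1,y0,y1) in dict(bell=(225,255,198,222),reader=(247,290,172,197),shaker=(305,330,265,302),card=(283,312,303,345)).items():
    print(n,(cv2.absdiff(A['im'],im).max(2)[y0:y1,x0:x1]>40).sum())
P=(cloud(d,K,T)-([.722,.0705,.25]))*1000;c=np.stack([P@rx,P@hy,P[...,2]],-1)
k=(d>0)&(abs(c[...,1])<20)&(c[...,0]>-40)&(c[...,0]<-4)&(c[...,2]>-20)&(c[...,2]<30);q=c[k]
print(len(q),np.percentile(q,[3,50,97],axis=0).round())
cv2.imwrite('pics/fin.png',cv2.resize(im[140:300,160:340],(675,600),interpolation=2)[:,:,::-1])
E
```

```text
t: 20.65
eef_pos: [0.5363, 0.0732, 0.3069]
tool_rot: [0.342, 0.024, 0.939, -0.009]
contact_force: [-0.4, 0.3, 0.4]
gripper_width: 0.825
grasp_force: 0.0
t: 21.15
eef_pos: [0.5359, 0.0735, 0.3079]
tool_rot: [0.343, 0.024, 0.939, -0.009]
contact_force: [0.5, -0.3, -0.0]
gripper_width: 0.826
grasp_force: 0.0
rack diff 0
bell 6
reader 158
shaker 126
card 0
130 [[-32. -10. -18.]
 [-18.   1.   8.]
 [ -6.   9.  27.]]
```

Run:
```python
from h import *
A=np.load('top0.npz');im,d,K,T=cam('top');P0=cloud(A['d'],A['K'],A['T']);P1=cloud(d,K,T)
for n,(u0,u1,v0,v1,z0,z1) in dict(shaker=(165,200,235,262,.04,.1),reader=(332,390,172,232,.012,.035),bell=(284,318,158,190,.02,.07),card=(122,162,212,245,.02,.08)).items():
    for P in(P0,P1):
        w=P[v0:v1,u0:u1].reshape(-1,3);q=w[(w[:,2]>z0)&(w[:,2]<z1)];print(n,len(q),np.median(q,0).round(4) if len(q) else '')
```

```text
shaker 172 [0.4324 0.1156 0.0829]
shaker 0 
reader 1284 [ 0.5499 -0.3968  0.0221]
reader 1282 [ 0.5499 -0.3967  0.0221]
bell 491 [ 0.6374 -0.2237  0.0398]
bell 493 [ 0.6374 -0.2236  0.0402]
card 231 [0.4886 0.2393 0.043 ]
card 173 [0.486  0.2492 0.0483]
```

Run:
```python
from h import *
A=np.load('side0.npz');im,d,K,T=cam('side')
for P in(cloud(A['d'],A['K'],A['T']),cloud(d,K,T)):
    for b in ([.39,.47,.08,.16,.02,.1],[.44,.53,.17,.31,.02,.075]):
        q=P[(P[...,0]>b[0])&(P[...,0]<b[1])&(P[...,1]>b[2])&(P[...,1]<b[3])&(P[...,2]>b[4])&(P[...,2]<b[5])];print(len(q),np.median(q,0).round(3),q.max(0).round(3))
```

```text
407 [0.433 0.132 0.057] [0.452 0.142 0.091]
211 [0.488 0.248 0.048] [0.516 0.31  0.074]
406 [0.433 0.132 0.057] [0.452 0.143 0.092]
215 [0.487 0.248 0.048] [0.516 0.31  0.074]
```

Nothing else has moved, and the scoop hangs at rest.

```bash
python3 -c "
from station import *
print(hand_in())"
```

```text
the job is handed in; nothing more can be done
None
```

The scoop hangs at rest on the free middle arm, eye at the board and bowl down; it met the board at about 7 N, the bell, shaker, card and reader are unmoved, and I handed in at about 22 s after one slipped first grip that twisted the scoop where it stood.

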